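# Tamp the cover disc home in the sprung dispenser

### The job

Take the tamper by its handle and, with its flat base, press the loose cover disc squarely down into the sprung dispenser until it bottoms out level on its stop and the catches close over it: you have to feel for the stop; bear on it for half a second with about 20 newtons, never more than 30, and do not touch the disc with the fingers. Then stand the tamper upright in its wooden holder and let go, leaving everything else on the counter where it is.

Things in the scene. Friction and masses are not known exactly. Their poses are not given: they have to be found in the camera images.
- dispenser: Fixed upright round steel well, let into the counter so that its height varies by some mm. Outer diameter 92 mm, inner 80 mm; origin on its axis, 70 mm below its rim, z up. Inside lie a sprung plate and, loose on it, the cover disc. Below the disc, out of sight, are a stop ledge and, just above it, three spring catches spaced evenly round the wall (noses on a 70 mm circle).
- plate (a joint): Travel of the sprung plate, m: 0 fully up (start). The spring pushes up with 3.5 N at the top, 9 N near the bottom; the catches add 2 to 5 N as the disc passes. The disc meets its stop, a stiff rubber ledge (25 N/mm), somewhere between 0.022 and 0.037: the depth differs each time and must be felt. Let go, the disc rises about 2.5 mm and the catches hold it. The plate rocks if pressed off centre
- disc_top (a point): Centre of the top face of the loose aluminium cover disc (diameter 77 mm, 6 mm thick, about 0.12 kg) lying flat in the dispenser; at the start it is about 62 mm above the dispenser's origin, pressed home between 25 and 40 mm above it. z is the disc's upward normal.
- tamper_mid (a point): Centre of the loose upright tamper, 60 mm above its flat underside. It is 120 mm tall, about 0.28 kg: round steel base 60 mm across and 22 mm high, short neck, then an upright round dark wooden handle 28 mm across from 38 to 120 mm above the underside. z points up along the handle.
- holder: Fixed shallow round wooden cup, the tamper's holder: outer diameter 80 mm, inner diameter 70 mm, 16 mm high, inner floor 4 mm above the counter. Origin at the centre of its underside, on the counter.
- shaker: Bystander, to be left alone: glass shaker. Origin at the centre of its underside. 36 mm across, 70 mm tall.
- sauce_dish: Bystander, to be left alone: terracotta sauce dish. Origin at the centre of its underside. 72 mm across, 30 mm tall.
- mug: Bystander, to be left alone: mug. Origin at the centre of its underside. 72 mm across without its handle, 85 mm tall.
- salsa_jar: Bystander, to be left alone: salsa jar. Origin at the centre of its underside. 68 mm across, 95 mm tall.
- spatula: Bystander, to be left alone: spatula 260 mm long, lying flat. Origin on its length, on the counter.
- tin: Bystander, to be left alone: steel tin. Origin at the centre of its underside. 68 mm across, 75 mm tall.
- bowl: Bystander, to be left alone: steel bowl. Origin at the centre of its underside. 130 mm across, 55 mm tall.
Things that resemble listed ones, but are neither listed nor needed, are in the scene too. What is shaped like the part that bears tamper_mid but blue is not meant.

How it is judged (in metres and radians):
On the way:
1. the tamper bears on the disc with over 14 N (more than spring and catches give, so it is on its stop), level, for 0.3 s (value of joint plate above 0.021 m and contact force between tamper and disc above 14 N and angle between disc_top's own z axis and vertical below 0.04 rad), for 0.3 s.
At the end, for the whole second after the job is handed in: The disc is held under the catches, level within 2.3 degrees, the sprung plate staying over 19 mm down; the tamper stands upright within 2.9 degrees, released and at rest, on the floor of its holder, axis within 9 mm of the holder's (value of joint plate above 0.019 m and angle between disc_top's own z axis and vertical below 0.04 rad and linear speed of each of disc, tamper below 0.02 m/s and horizontal distance between tamper_mid and holder below 0.009 m and z of tamper_mid in the frame of holder between 0.061 and 0.067 m and angle between tamper_mid's own z axis and vertical below 0.05 rad); the robot touches nothing.
It fails at once if the tamper pushes on the disc with more than 35 N (contact force between tamper and disc above 35 N).
It fails at once if the fingers touch the disc (contact force between the fingers and disc above 1 N).
It fails at once if the dispenser is struck or leant on with more than 35 N (contact force between any of tamper, the arm and dispenser above 35 N).
It fails at once if a bystander is moved more than 30 mm (distance of any of shaker, sauce_dish, mug, salsa_jar, spatula, tin, bowl from where it was at the start of the episode above 0.03 m).
It also fails if it takes over 58 s, if anything falls off the work surface, if the arm or the gripper's body presses on something with over 40 N, if the wrist force passes 120 N, or if a joint passes its speed limit or range.

### The arm

A 6-joint arm with a two-finger parallel gripper is mounted at the origin on the work surface. World frame = base frame: x ahead of the robot, y to its left, z up, the work surface at z = 0. Lengths are in mm, angles in rad, forces in N, time in s.
With the tool pointing down it reaches from about 425 to 1125 mm from the base axis. Payload 14.9 kg.
Tool frame: the origin (TCP) lies on the centre line of the jaws, within the pads' length; the fingertips stand 17 mm ahead of it and the grasp point (between the pads) lies 2 mm behind it (arm.nose_length is the distance from the TCP to the fingertips, in mm); z points along the fingers, y is the direction in which the jaws open and shut (so a half turn about z gives the same grasp; the last joint's range is limited). The gripper opens to 91 mm and grips with 3 to 60 N. Pads are 32 mm wide; open, the fingers measure 118 mm over their backs; the gripper's body (76 mm by 178 mm) begins 60 mm behind the grasp point.
Start: joints at [1.256, 0.379, 1.734, -0, 1.028, -0.033], TCP at [194.667, 672.401, 230.932] pointing down, gripper open.
Joint ranges: [-2.77, 2.77], [-0.74, 2.19], [0, 2.66], [-1.06, 4.2], [0.31, 2.87], [-3.08, 3.08]. Speed limits (rad/s): [1.89, 1.89, 2.39, 3.14, 3.14, 3.14].

### API

Orientations are given as [roll, pitch, yaw] about the fixed x, y, z axes, in that order (R = Rz(yaw) Ry(pitch) Rx(roll)).
In Python, from rig import telemetry, camera, arm gives the robot as it stands. The module is installed in compiled form; this text tells all that it offers.
- The arm moves only by the tool arm_command, never from a script. Its argument "commands" is a list of rows, each an object of numbers: "x", "y", "z": the shift along the tool's x, y, z in cm; "turn": the turn about the tool's z in degrees; "grip": the finger opening in cm, from 0 to 9.12. In form: [{"x": .., "y": .., "z": .., "turn": .., "grip": ..}, ...]. A call has exactly 8 rows; each row is the pose to reach, as a shift and turn from the pose commanded when the call began, along the tool's axes at that moment; what a row does not reach only later rows make up. A row lasts 1/12 s, in which the tool goes at most 41.7 mm and 7.16 degrees, less where a joint would pass 70% of its speed; a pose out of reach is approached as far as the arm can. A call with a gripper value outside its range is refused whole. The fingers move at their own pace and stop on an object; "grip_force" is the grip in N (left out, the last holds). Time passes only in rows, so rows that repeat a pose let the fingers close, or fill a call up. It gives the time, the measured TCP pose, the force and the opening at its end, in the units of the state.
- telemetry.sense(): the state, without advancing time (a new reading comes with each control period).
- camera(name): name is "side" or "top" or "wrist"; returns a dict with "img" (480x640x3 uint8, red, green, blue), "depth" (480x640 float32, mm along the optical axis (not along the pixel's ray), 0 where there is no reading), "intrinsics" (3x3 intrinsics, pixels), "view" (4x4, takes a point from world to camera coordinates). Camera axes: x right, y down, z forward; pixel columns grow to the right and rows downward; lengths in mm; the calibration is good to about 2 mm. A picture is of the moment at which its call begins.
- arm.hand_in(): hands the job in, once; it reports no verdict.
The state is a dict: "t": time; "joint_pos": joint angles; "joint_vel": joint speeds; "joint_efforts": joint torques, N m; "tcp_pos": TCP position; "tcp_rot": TCP orientation; "ft_force": force on the tool from outside, world axes, zero at the start; "torque": the same for the moment, N m; "opening": finger opening in mm.
Only numpy, scipy, OpenCV 4.12 (cv2) and the standard library are available. Lean on these libraries where they do the work, as an engineer would, in place of code of your own. Each camera call takes 0.05 s, during which the arm holds its last target. There are 200 camera calls.

## Working session

There is one attempt and no reset: what is moved stays moved. The work goes in short steps, Python scripts to look and compute and a tool call to move; the robot and the scene stay as the last step left them, time stands still between calls to the robot, and variables do not carry over. Pictures are saved under pics/ and viewed, about 8 in all and at most 12, crops included, and the job is handed in when it is done.

Besides the shell and the picture viewer there is one more tool, called after "Emit:" by a JSON object that holds its "op" and its "data". arm_command: Moves the arm, as the interface text tells. Its arguments: {"type":"object","properties":{"commands":{"type":"array"},"grip_force":{"type":"number"}},"required":["commands"]}

```bash
mkdir -p pics
cat > h.py <<'E'
import numpy as np, cv2
from rig import telemetry, camera, arm
def snap(n,f):
    c=camera(n); cv2.imwrite(f'pics/{f}.png',c['img'][:,:,::-1]); np.savez(f'pics/{f}.npz',**c); return c
def world(c):
    K=np.array(c['intrinsics']); V=np.array(c['view']); d=np.array(c['depth']).astype(float)
    v,u=np.indices(d.shape); P=np.stack([(u-K[0,2])/K[0,0]*d,(v-K[1,2])/K[1,1]*d,d],-1)
    W=(P-V[:3,3])@V[:3,:3]; W[d==0]=np.nan; return W
E
python3 - <<'E'
from h import *
for n in ('top','side'):
    c=snap(n,n+'1'); print(n,np.round(c['view'],3).tolist(),np.array(c['intrinsics']).tolist())
s=telemetry.sense(); print(s)
E
```

```text
top [[0.01, -1.0, -0.003, -3.529], [-0.988, -0.01, -0.152, 515.588], [0.152, 0.004, -0.988, 1267.307], [0.0, 0.0, 0.0, 1.0]] [[562.24623666373, 0.0, 331.19469561275343], [0.0, 562.24623666373, 240.38831958692222], [0.0, 0.0, 1.0]]
side [[0.732, -0.681, 0.02, -393.194], [-0.48, -0.537, -0.694, 277.285], [0.483, 0.498, -0.72, 1080.637], [0.0, 0.0, 0.0, 1.0]] [[590.1541537710606, 0.0, 318.89898003126484], [0.0, 590.1541537710606, 245.25360558595602], [0.0, 0.0, 1.0]]
{'t': 0.1, 'joint_pos': array([ 1.25568640e+00,  3.79389134e-01,  1.73469053e+00, -8.83509491e-06,
        1.02851728e+00, -3.33159560e-02]), 'joint_vel': array([-1.33668648e-04, -1.07768410e-03, -2.90493547e-03,  1.18400439e-04,
        2.40692148e-05, -3.39826388e-04]), 'joint_efforts': array([-1.78957125e-04, -7.65038896e+01, -4.35295808e+01,  6.52411929e-02,
        3.98311601e-02,  2.64067364e-05]), 'tcp_pos': array([194.57183464, 672.07344135, 230.34653127]), 'tcp_rot': array([-3.14058867e+00, -2.58938758e-05,  2.85980324e+00]), 'ft_force': array([-0.39444332, -0.19483273,  0.33492573]), 'torque': array([-0.00272483, -0.00555555, -0.0048937 ]), 'opening': 91.3764734622461}
```

View pics/top1.png

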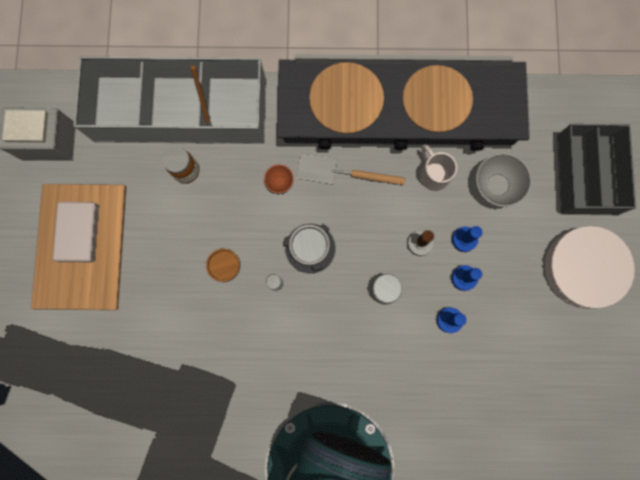

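View pics/side1.png

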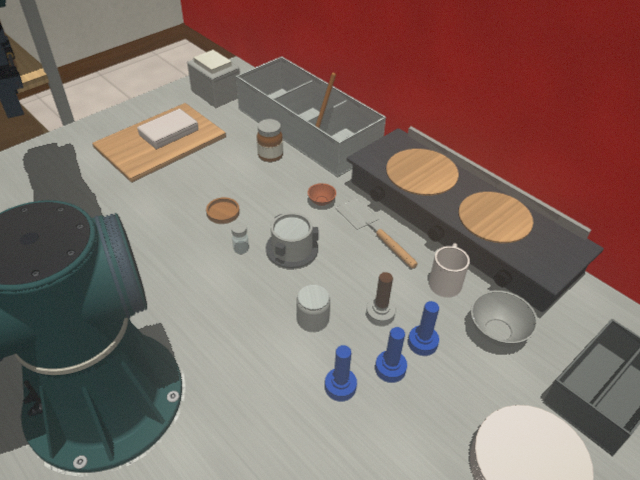

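Candidates for the tamper are the one with the dark wooden handle at top (424,240) / side (382,300), and the blue ones at top (466,237), (466,276) and (451,320). Only the first has a steel base and dark handle, so it is the one meant. The dispenser is at top (309,246), the holder at (223,265), and the disc is inside the dispenser. I'll measure them and confirm in an enlarged crop.

Run:
```python
from h import *
T=dict(np.load('pics/top1.npz')); S=dict(np.load('pics/side1.npz'))
def fit(P):
    P=P[:,:2]; A=np.c_[2*P,np.ones(len(P))]; s=np.linalg.lstsq(A,(P**2).sum(1),rcond=None)[0]; return s[:2],np.sqrt(s[2]+s[:2]@s[:2])
for nm,c,bx in (('top',T,dict(tamp=(400,225,445,262),disp=(275,215,345,280),hold=(200,242,248,290))),('side',S,dict(tamp=(360,265,402,330),disp=(262,205,325,268),hold=(200,190,245,226)))):
    W=world(c)
    for k,(a,b,e,f) in bx.items():
        P=W[b:f,a:e].reshape(-1,3); P=P[np.isfinite(P).all(1)]
        z=P[:,2]; print(nm,k,'zpct',np.round(np.percentile(z,[1,50,90,99]),1), 'n',len(P))
        h,ed=np.histogram(z,bins=np.arange(-6,140,4)); print({int(q):int(w) for q,w in zip(ed,h) if w>8})
        lv={'tamp':[(15,27),(50,110),(114,126)],'disp':[(z.max()-8,z.max()+1),(30,44)],'hold':[(11,20),(2,8)]}[k]
        for lo,hi in lv:
            Q=P[(z>lo)&(z<hi)]
            if len(Q)>8:
                print('  ',round(lo),round(hi),len(Q),'bbox mid',np.round((Q.min(0)+Q.max(0))/2,1),'ext',np.round(np.ptp(Q,0),1),'mean',np.round(Q.mean(0),1),'circ',[np.round(x,1) for x in fit(Q)])
a=T['img'][215:295,390:495][:,:,::-1]; b=T['img'][205:285,270:375][:,:,::-1]
cv2.imwrite('pics/crop1.png',cv2.resize(np.vstack([a,b]),None,fx=3.6,fy=3.6,interpolation=cv2.INTER_CUBIC))
```

```text
top tamp zpct [ -6.3   1.3  78.3 121.7] n 1654
{-6: 296, -2: 602, 2: 176, 6: 13, 14: 37, 18: 132, 22: 118, 26: 38, 94: 9, 110: 12, 114: 39, 118: 64, 122: 15}
   15 27 292 bbox mid [ 516.2 -209.    21.1] ext [60.  58.7 11.7] mean [ 511.2 -204.2   21.5] circ [array([ 515.9, -209.6]), np.float64(24.0)]
   50 110 68 bbox mid [ 512.9 -205.9   80.3] ext [22.7 20.5 59.2] mean [ 509.1 -201.9   79.8] circ [array([ 516. , -209.7]), np.float64(13.5)]
   114 126 118 bbox mid [ 516.4 -210.   119.4] ext [25.2 26.6 10.5] mean [ 515.9 -209.   119. ] circ [array([ 515.9, -209.3]), np.float64(9.7)]
top disp zpct [-6.1  3.4 70.8 78.2] n 4528
{-6: 625, -2: 1320, 2: 502, 6: 244, 10: 219, 14: 35, 30: 10, 38: 11, 46: 13, 50: 11, 54: 23, 58: 55, 62: 302, 66: 540, 70: 288, 74: 202, 78: 49}
   76 85 139 bbox mid [500.1  51.5  80.1] ext [89.  90.3  8. ] mean [498.3  52.9  78. ] circ [array([500.7,  50.9]), np.float64(42.7)]
   30 44 30 bbox mid [482.   62.6  37. ] ext [115.5 112.   12.5] mean [470.3  49.6  36.9] circ [array([487.6,  61.8]), np.float64(46.7)]
top hold zpct [-6.1  1.4 10.4 18.6] n 2291
{-6: 354,
[... 1253 characters left out ...]
4, 54: 55, 58: 117, 62: 335, 66: 479, 70: 181, 74: 140}
   71 80 288 bbox mid [498.   50.7  74.8] ext [92.4 94.5  8. ] mean [498.6  49.9  74. ] circ [array([498.1,  50.4]), np.float64(42.8)]
   30 44 162 bbox mid [488.8  40.1  37. ] ext [97.7 73.1 13.9] mean [481.8  19.1  38. ] circ [array([497.6,  52.6]), np.float64(47.7)]
side hold zpct [-6.4  0.3 12.2 68.1] n 1617
{-6: 431, -2: 589, 2: 250, 6: 109, 10: 110, 14: 70, 66: 25}
   11 20 157 bbox mid [456.7 256.2  15.4] ext [77.  81.5  8.8] mean [453.5 255.   14. ] circ [array([456.2, 256. ]), np.float64(37.2)]
   2 8 309 bbox mid [469.7 276.3   5. ] ext [145.5 138.8   5.9] mean [458.1 259.5   4.2] circ [array([463. , 261.9]), np.float64(34.7)]
```

View pics/crop1.png

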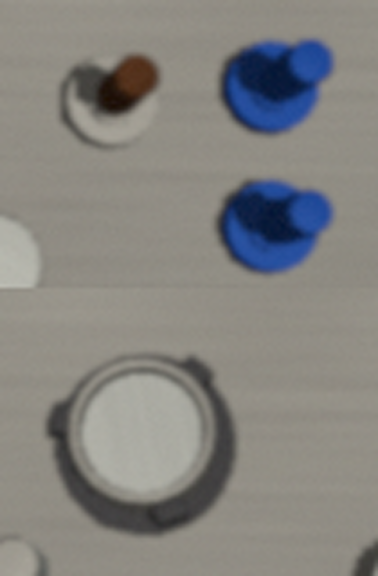

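The crop confirms it: steel base and brown handle at the crop's upper left. The dispenser holds the grey disc. The circle fits match the given sizes: base 60 mm, rim 92 mm at z about 75, holder 79 mm. Starting the approach on an arc, with jaws part open.

Emit:
{"op": "arm_command", "data": {"commands": [{"x": -3.5, "y": -2.3, "z": 0, "turn": 0, "grip": 5.5}, {"x": -7, "y": -4.6, "z": 0, "turn": 0, "grip": 5.5}, {"x": -10.5, "y": -6.9, "z": 0, "turn": 0, "grip": 5.5}, {"x": -14, "y": -9.2, "z": 0, "turn": 0, "grip": 5.5}, {"x": -17.5, "y": -11.5, "z": 0, "turn": 0, "grip": 5.5}, {"x": -21, "y": -13.8, "z": 0, "turn": 0, "grip": 5.5}, {"x": -24.5, "y": -16.1, "z": 0, "turn": 0, "grip": 5.5}, {"x": -28, "y": -18.4, "z": 0, "turn": 0, "grip": 5.5}]}}

```text
t: 0.77
tcp_pos: [412.1, 417.3, 230.8]
tcp_rot: [-3.141, -0.0, 2.86]
ft_force: [0.4, 0.8, -0.2]
opening: 54.9
```

Emit:
{"op": "arm_command", "data": {"commands": [{"x": -1.9, "y": -3.58, "z": 0, "turn": 0, "grip": 5.5}, {"x": -3.8, "y": -7.15, "z": 0, "turn": 0, "grip": 5.5}, {"x": -5.7, "y": -10.7, "z": 0, "turn": 0, "grip": 5.5}, {"x": -7.6, "y": -14.3, "z": 0, "turn": 0, "grip": 5.5}, {"x": -9.6, "y": -17.9, "z": 0, "turn": 0, "grip": 5.5}, {"x": -11.5, "y": -21.5, "z": 0, "turn": 0, "grip": 5.5}, {"x": -13.4, "y": -25, "z": 0, "turn": 0, "grip": 5.5}, {"x": -15.3, "y": -28.6, "z": 0, "turn": 0, "grip": 5.5}]}}

```text
t: 1.43
tcp_pos: [478.6, 99.9, 231.0]
tcp_rot: [3.142, 0.0, 2.86]
ft_force: [0.6, 0.1, -0.7]
opening: 55.3
```

```bash
cat >> h.py <<'E'
def shift(x,y,z=None):
    s=telemetry.sense(); p=s['tcp_pos']; w=s['tcp_rot'][2]; d=np.array([x,y,p[2] if z is None else z])-p
    c,n=np.cos(w),np.sin(w); print('at',np.round(p,1),'t',s['t'],'shift cm x,y,z',np.round([(d[0]*c+d[1]*n)/10,(d[0]*n-d[1]*c)/10,-d[2]/10],2),'len',round(float(np.linalg.norm(d)),1))
E
python3 -c "
from h import *
shift(499.4,50.6); shift(514.3,-209.9)"
```

```text
at [478.6  99.9 231. ] t 1.4333 shift cm x,y,z [-3.37 -4.16 -0.  ] len 53.5
at [478.6  99.9 231. ] t 1.4333 shift cm x,y,z [-12.04 -28.77  -0.  ] len 311.9
```

Emit:
{"op": "arm_command", "data": {"commands": [{"x": -1.5, "y": -3.6, "z": 0, "turn": 0, "grip": 5.5}, {"x": -3, "y": -7.2, "z": 0, "turn": 0, "grip": 5.5}, {"x": -4.5, "y": -10.8, "z": 0, "turn": 0, "grip": 5.5}, {"x": -6, "y": -14.4, "z": 0, "turn": 0, "grip": 5.5}, {"x": -7.5, "y": -18, "z": 0, "turn": 0, "grip": 5.5}, {"x": -9, "y": -21.6, "z": 0, "turn": 0, "grip": 5.5}, {"x": -10.5, "y": -25.2, "z": 0, "turn": 0, "grip": 5.5}, {"x": -12, "y": -28.8, "z": 0, "turn": 0, "grip": 5.5}]}}

```text
t: 2.1
tcp_pos: [513.6, -210.2, 230.9]
tcp_rot: [3.142, -0.0, 2.86]
ft_force: [1.1, -0.1, 1.0]
opening: 55.0
```

Run:
```python
from h import *
c=snap('wrist','w1'); W=world(c); P=W.reshape(-1,3); P=P[np.isfinite(P).all(1)]
print(np.round(c['view'],3).tolist()); shift(514.3,-209.9)
N=P[np.hypot(P[:,0]-514,P[:,1]+210)<45]
for lo,hi in((-5,5),(17,27),(60,110),(115,126)):
    Q=N[(N[:,2]>lo)&(N[:,2]<hi)]
    if len(Q): print(lo,len(Q),'mid',np.round((Q.min(0)+Q.max(0))/2,1),np.round(np.ptp(Q,0),1),np.round(np.median(Q,0),1))
```

```text
[[0.278, 0.961, 0.001, 59.535], [0.934, -0.27, 0.236, -563.628], [0.226, -0.065, -0.972, 260.388], [0.0, 0.0, 0.0, 1.0]]
at [ 514.7 -215.2  231.2] t 2.15 shift cm x,y,z [ 0.19  0.5  -0.  ] len 5.3
-5 3303 mid [ 513.7 -210.     1.6] [89.1 89.6  6.5] [ 497.7 -201.1    1.3]
17 1792 mid [ 514.2 -210.5   22.1] [56.1 59.6  9.7] [ 504.9 -204.    23.2]
60 408 mid [ 507.9 -209.1   85. ] [12.2 25.3 49.7] [ 503.7 -206.8   87.9]
115 1343 mid [ 515.5 -210.2  119.3] [27.1 27.2  8.2] [ 514.9 -210.1  121. ]
```

View pics/w1.png

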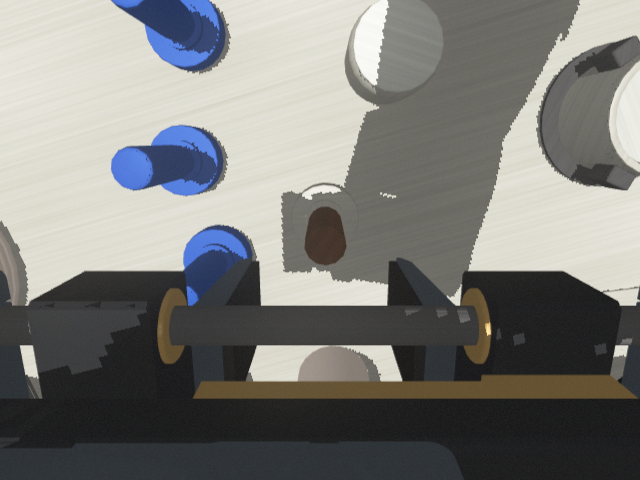

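The wrist view shows the brown tamper handle at (325,235) between the open jaws, with the nearest blue one at (215,260). The position agrees with the first measurement at (514.5,-210). Descending in two steps.

Emit:
{"op": "arm_command", "data": {"commands": [{"x": 0, "y": 0, "z": 1, "turn": 0, "grip": 5.5}, {"x": 0, "y": 0, "z": 2.5, "turn": 0, "grip": 5.5}, {"x": 0, "y": 0, "z": 4, "turn": 0, "grip": 5.5}, {"x": 0, "y": 0, "z": 5.5, "turn": 0, "grip": 5.5}, {"x": 0, "y": 0, "z": 7, "turn": 0, "grip": 5.5}, {"x": 0, "y": 0, "z": 8, "turn": 0, "grip": 5.5}, {"x": 0, "y": 0, "z": 8, "turn": 0, "grip": 5.5}, {"x": 0, "y": 0, "z": 8, "turn": 0, "grip": 5.5}]}}

```text
t: 2.82
tcp_pos: [513.7, -207.5, 150.5]
tcp_rot: [3.141, -0.001, 2.86]
ft_force: [-0.9, 0.4, -0.5]
opening: 54.9
```

```bash
python3 -c "
from h import *
shift(514.5,-210.2,90)"
```

```text
at [ 513.7 -207.5  150.5] t 2.8167 shift cm x,y,z [-0.15 -0.23  6.05] len 60.6
```

Emit:
{"op": "arm_command", "data": {"commands": [{"x": 0, "y": 0, "z": 1.2, "turn": 0, "grip": 5.5}, {"x": 0, "y": 0, "z": 2.4, "turn": 0, "grip": 5.5}, {"x": 0, "y": 0, "z": 3.6, "turn": 0, "grip": 5.5}, {"x": 0, "y": 0, "z": 4.8, "turn": 0, "grip": 5.5}, {"x": 0, "y": 0, "z": 5.7, "turn": 0, "grip": 5.5}, {"x": 0, "y": 0, "z": 6.1, "turn": 0, "grip": 5.5}, {"x": 0, "y": 0, "z": 6.1, "turn": 0, "grip": 5.5}, {"x": 0, "y": 0, "z": 6.1, "turn": 0, "grip": 5.5}]}}

```text
t: 3.48
tcp_pos: [514.0, -208.2, 89.8]
tcp_rot: [3.142, -0.0, 2.86]
ft_force: [0.1, 0.4, 0.7]
opening: 55.3
```

Emit:
{"op": "arm_command", "data": {"commands": [{"x": 0, "y": 0, "z": 0, "turn": 0, "grip": 4.0}, {"x": 0, "y": 0, "z": 0, "turn": 0, "grip": 3.4}, {"x": 0, "y": 0, "z": 0, "turn": 0, "grip": 3.0}, {"x": 0, "y": 0, "z": 0, "turn": 0, "grip": 2.6}, {"x": 0, "y": 0, "z": 0, "turn": 0, "grip": 2.0}, {"x": 0, "y": 0, "z": 0, "turn": 0, "grip": 2.0}, {"x": 0, "y": 0, "z": 0, "turn": 0, "grip": 2.0}, {"x": 0, "y": 0, "z": 0, "turn": 0, "grip": 2.0}], "grip_force": 50}}

```text
t: 4.15
tcp_pos: [514.1, -208.2, 90.1]
tcp_rot: [-3.142, 0.0, 2.86]
ft_force: [-1.2, -1.2, 2.9]
opening: 27.2
```

Gripped at 27 mm opening (handle is 28 mm). The underside is therefore at TCP z − 90. Lifting.

Emit:
{"op": "arm_command", "data": {"commands": [{"x": 0, "y": 0, "z": -0.5, "turn": 0, "grip": 2.0}, {"x": 0, "y": 0, "z": -1.5, "turn": 0, "grip": 2.0}, {"x": 0, "y": 0, "z": -3, "turn": 0, "grip": 2.0}, {"x": 0, "y": 0, "z": -5, "turn": 0, "grip": 2.0}, {"x": 0, "y": 0, "z": -7, "turn": 0, "grip": 2.0}, {"x": 0, "y": 0, "z": -9, "turn": 0, "grip": 2.0}, {"x": 0, "y": 0, "z": -10.5, "turn": 0, "grip": 2.0}, {"x": 0, "y": 0, "z": -11, "turn": 0, "grip": 2.0}]}}

```text
t: 4.82
tcp_pos: [514.8, -208.5, 202.9]
tcp_rot: [-3.141, 0.003, 2.86]
ft_force: [1.5, 0.5, -2.5]
opening: 27.7
```

Run:
```python
from h import *
shift(499.5,50.8)
c=snap('side','s2'); W=world(c); P=W.reshape(-1,3); P=P[np.isfinite(P).all(1)]
print(telemetry.sense()['opening'],telemetry.sense()['ft_force'],telemetry.sense()['torque'])
c=snap('wrist','w2'); W=world(c); P=W.reshape(-1,3); P=P[np.isfinite(P).all(1)]
# dispenser rim from wrist
for lo,hi in((70,84),):
    Q=P[(np.hypot(P[:,0]-499,P[:,1]-50)<55)&(P[:,2]>lo)&(P[:,2]<hi)]
    print(len(Q), len(Q) and (np.round((Q.min(0)+Q.max(0))/2,1),np.round(np.ptp(Q,0),1)))
```

```text
at [ 514.8 -208.5  202.9] t 4.8167 shift cm x,y,z [ 8.68 24.48 -0.  ] len 259.8
27.45606448731696 [ 1.02175757 -0.3322613  -2.66215843] [-0.00510659 -0.0852002  -0.01441296]
703 (array([496.8,   9.7,  75. ]), array([50.5, 11.8,  9.9]))
```

View pics/w2.png

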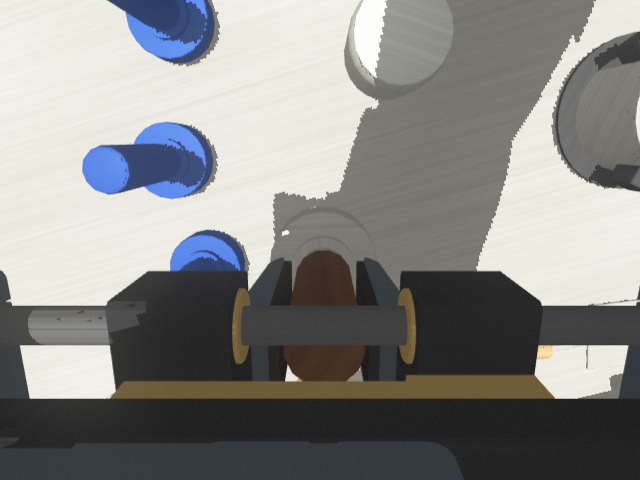

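The wrist view shows the handle at (325,310) held between the pads, tamper clear of the counter, with the dispenser at upper right (620,110). Moving part of the way, then one closer measurement of the rim.

Emit:
{"op": "arm_command", "data": {"commands": [{"x": 0.3, "y": 0.8, "z": 0, "turn": 0, "grip": 2.0}, {"x": 1.0, "y": 2.8, "z": 0, "turn": 0, "grip": 2.0}, {"x": 1.9, "y": 5.3, "z": 0, "turn": 0, "grip": 2.0}, {"x": 2.8, "y": 7.8, "z": 0, "turn": 0, "grip": 2.0}, {"x": 3.7, "y": 10.3, "z": 0, "turn": 0, "grip": 2.0}, {"x": 4.6, "y": 12.8, "z": 0, "turn": 0, "grip": 2.0}, {"x": 5.1, "y": 14.2, "z": 0, "turn": 0, "grip": 2.0}, {"x": 5.2, "y": 14.7, "z": 0, "turn": 0, "grip": 2.0}]}}

```text
t: 5.58
tcp_pos: [503.6, -50.2, 198.6]
tcp_rot: [-3.142, -0.002, 2.862]
ft_force: [-0.3, -0.7, -4.2]
opening: 27.2
```

```bash
cat > m.py <<'E'
from h import *
telemetry.sense(); snap('side','x'); c=snap('wrist','w3'); W=world(c); P=W.reshape(-1,3); P=P[np.isfinite(P).all(1)]
Q=P[(np.hypot(P[:,0]-499,P[:,1]-50)<55)]
h,e=np.histogram(Q[:,2],bins=np.arange(56,90,2)); print(dict(zip(e.astype(int).tolist(),h.tolist())))
for lo,hi in((72,84),(60,70)):
    q=Q[(Q[:,2]>lo)&(Q[:,2]<hi)]
    print(lo,len(q),np.round((q.min(0)+q.max(0))/2,1),np.round(np.ptp(q,0),1),np.round(np.median(q,0),1))
    A=np.c_[2*q[:,:2],np.ones(len(q))]; s=np.linalg.lstsq(A,(q[:,:2]**2).sum(1),rcond=None)[0]; print(np.round(s[:2],1),np.sqrt(s[2]+s[:2]@s[:2]))
# tamper base in hand
s=telemetry.sense(); p=s['tcp_pos']; print(p,s['tcp_rot'])
N=P[np.hypot(P[:,0]-p[0],P[:,1]-p[1])<42]; q=N[(N[:,2]>p[2]-76)&(N[:,2]<p[2]-58)]; print('base',len(q),np.round((q.min(0)+q.max(0))/2-p,1),np.round(np.ptp(q,0),1),np.round(np.median(q,0)-p,1))
shift(499.5,50.8)
E
python3 m.py
```

```text
{56: 73, 58: 67, 60: 90, 62: 113, 64: 793, 66: 613, 68: 6695, 70: 3562, 72: 288, 74: 435, 76: 2602, 78: 857, 80: 2, 82: 0, 84: 0, 86: 0}
72 4184 [500.9  50.6  76.2] [91.3 91.2  8.5] [499.   54.9  77.3]
[500.5  50. ] 42.51539046989803
60 8304 [496.   54.9  65. ] [102.  100.1  10. ] [499.5  47.8  69.2]
[498.4  48.1] 32.34987025840952
[504.36922387 -51.64086143 199.11197769] [-3.14137545e+00 -1.36849641e-03  2.86135011e+00]
base 4083 [ -1.9   0.9 -67. ] [53.  57.  17.9] [-13.6   5.7 -66.9]
at [504.4 -51.6 199.1] t 5.6833 shift cm x,y,z [ 3.3   9.71 -0.  ] len 102.6
```

View pics/w3.png

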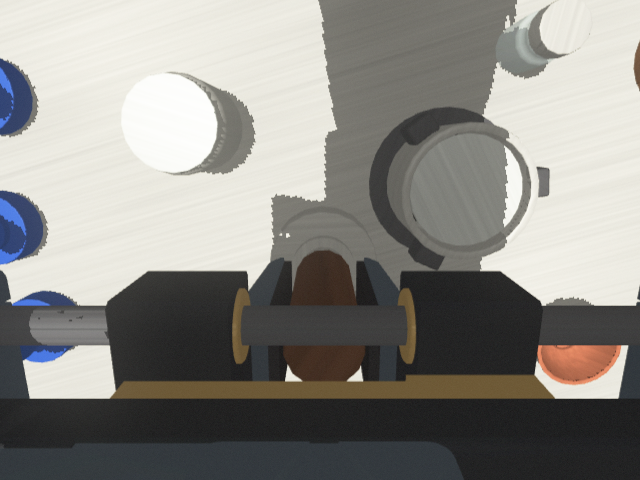

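The wrist view shows the dispenser rim at (470,185) with the disc inside, and the tamper at (325,230). The rim fits at (500.7,50.4), z about 77, with the disc top about 69, so contact is expected at TCP z about 158. Moving over the axis.

Emit:
{"op": "arm_command", "data": {"commands": [{"x": 0.3, "y": 0.9, "z": 0, "turn": 0, "grip": 2.0}, {"x": 0.9, "y": 2.7, "z": 0, "turn": 0, "grip": 2.0}, {"x": 1.6, "y": 4.9, "z": 0, "turn": 0, "grip": 2.0}, {"x": 2.3, "y": 7.1, "z": 0, "turn": 0, "grip": 2.0}, {"x": 2.9, "y": 8.8, "z": 0, "turn": 0, "grip": 2.0}, {"x": 3.2, "y": 9.7, "z": 0, "turn": 0, "grip": 2.0}, {"x": 3.2, "y": 9.7, "z": 0, "turn": 0, "grip": 2.0}, {"x": 3.2, "y": 9.7, "z": 0, "turn": 0, "grip": 2.0}]}}

```text
t: 6.35
tcp_pos: [501.1, 49.3, 199.8]
tcp_rot: [-3.141, -0.0, 2.86]
ft_force: [-0.1, -0.0, -3.0]
opening: 27.5
```

Emit:
{"op": "arm_command", "data": {"commands": [{"x": 0, "y": 0, "z": 0.3, "turn": 0, "grip": 2.0}, {"x": 0, "y": 0, "z": 0.8, "turn": 0, "grip": 2.0}, {"x": 0, "y": 0, "z": 1.4, "turn": 0, "grip": 2.0}, {"x": 0, "y": 0, "z": 2.0, "turn": 0, "grip": 2.0}, {"x": 0, "y": 0, "z": 2.4, "turn": 0, "grip": 2.0}, {"x": 0, "y": 0, "z": 2.5, "turn": 0, "grip": 2.0}, {"x": 0, "y": 0, "z": 2.5, "turn": 0, "grip": 2.0}, {"x": 0, "y": 0, "z": 2.5, "turn": 0, "grip": 2.0}]}}

```text
t: 7.02
tcp_pos: [501.2, 49.5, 174.9]
tcp_rot: [-3.142, -0.0, 2.86]
ft_force: [0.1, 0.5, -4.2]
opening: 27.4
```

```bash
python3 -c "
from h import *
shift(500.6,50.4,163); print(telemetry.sense()['ft_force'],telemetry.sense()['torque'])"
```

```text
at [501.2  49.5 174.9] t 7.0167 shift cm x,y,z [0.08 0.07 1.19] len 12.0
[ 0.09380839  0.52121504 -4.22427592] [-0.05757137  0.03160668 -0.02961624]
```

Emit:
{"op": "arm_command", "data": {"commands": [{"x": 0.05, "y": 0.05, "z": 0.2, "turn": 0, "grip": 2.0}, {"x": 0.05, "y": 0.05, "z": 0.5, "turn": 0, "grip": 2.0}, {"x": 0.05, "y": 0.05, "z": 0.8, "turn": 0, "grip": 2.0}, {"x": 0.05, "y": 0.05, "z": 1.1, "turn": 0, "grip": 2.0}, {"x": 0.05, "y": 0.05, "z": 1.3, "turn": 0, "grip": 2.0}, {"x": 0.05, "y": 0.05, "z": 1.4, "turn": 0, "grip": 2.0}, {"x": 0.05, "y": 0.05, "z": 1.4, "turn": 0, "grip": 2.0}, {"x": 0.05, "y": 0.05, "z": 1.4, "turn": 0, "grip": 2.0}]}}

```text
t: 7.68
tcp_pos: [500.8, 50.2, 160.9]
tcp_rot: [-3.142, -0.0, 2.86]
ft_force: [0.1, -0.4, -3.6]
opening: 27.2
```

Emit:
{"op": "arm_command", "data": {"commands": [{"x": 0, "y": 0, "z": 0.05, "turn": 0, "grip": 2.0}, {"x": 0, "y": 0, "z": 0.1, "turn": 0, "grip": 2.0}, {"x": 0, "y": 0, "z": 0.15, "turn": 0, "grip": 2.0}, {"x": 0, "y": 0, "z": 0.2, "turn": 0, "grip": 2.0}, {"x": 0, "y": 0, "z": 0.25, "turn": 0, "grip": 2.0}, {"x": 0, "y": 0, "z": 0.3, "turn": 0, "grip": 2.0}, {"x": 0, "y": 0, "z": 0.3, "turn": 0, "grip": 2.0}, {"x": 0, "y": 0, "z": 0.3, "turn": 0, "grip": 2.0}]}}

```text
t: 8.35
tcp_pos: [500.9, 50.2, 158.0]
tcp_rot: [3.142, 0.0, 2.86]
ft_force: [-0.1, -1.0, -2.9]
opening: 27.0
```

Emit:
{"op": "arm_command", "data": {"commands": [{"x": 0, "y": 0, "z": 0.05, "turn": 0, "grip": 2.0}, {"x": 0, "y": 0, "z": 0.1, "turn": 0, "grip": 2.0}, {"x": 0, "y": 0, "z": 0.15, "turn": 0, "grip": 2.0}, {"x": 0, "y": 0, "z": 0.2, "turn": 0, "grip": 2.0}, {"x": 0, "y": 0, "z": 0.25, "turn": 0, "grip": 2.0}, {"x": 0, "y": 0, "z": 0.3, "turn": 0, "grip": 2.0}, {"x": 0, "y": 0, "z": 0.3, "turn": 0, "grip": 2.0}, {"x": 0, "y": 0, "z": 0.3, "turn": 0, "grip": 2.0}]}}

```text
t: 9.02
tcp_pos: [500.8, 50.2, 155.0]
tcp_rot: [3.142, 0.0, 2.86]
ft_force: [0.0, 0.9, -0.7]
opening: 27.6
```

Contact felt: about 2.3 N above the hanging weight, between z 158 and 155. The stop can be no higher than z about 136, so I'll lower smoothly to 139 before feeling for it.

Emit:
{"op": "arm_command", "data": {"commands": [{"x": 0, "y": 0, "z": 0.1, "turn": 0, "grip": 2.0}, {"x": 0, "y": 0, "z": 0.3, "turn": 0, "grip": 2.0}, {"x": 0, "y": 0, "z": 0.5, "turn": 0, "grip": 2.0}, {"x": 0, "y": 0, "z": 0.7, "turn": 0, "grip": 2.0}, {"x": 0, "y": 0, "z": 0.9, "turn": 0, "grip": 2.0}, {"x": 0, "y": 0, "z": 1.0, "turn": 0, "grip": 2.0}, {"x": 0, "y": 0, "z": 1.0, "turn": 0, "grip": 2.0}, {"x": 0, "y": 0, "z": 1.0, "turn": 0, "grip": 2.0}]}}

```text
t: 9.68
tcp_pos: [500.8, 50.2, 144.9]
tcp_rot: [3.142, -0.0, 2.86]
ft_force: [0.6, -0.3, 0.9]
opening: 27.1
```

Emit:
{"op": "arm_command", "data": {"commands": [{"x": 0, "y": 0, "z": 0.1, "turn": 0, "grip": 2.0}, {"x": 0, "y": 0, "z": 0.2, "turn": 0, "grip": 2.0}, {"x": 0, "y": 0, "z": 0.3, "turn": 0, "grip": 2.0}, {"x": 0, "y": 0, "z": 0.4, "turn": 0, "grip": 2.0}, {"x": 0, "y": 0, "z": 0.5, "turn": 0, "grip": 2.0}, {"x": 0, "y": 0, "z": 0.6, "turn": 0, "grip": 2.0}, {"x": 0, "y": 0, "z": 0.6, "turn": 0, "grip": 2.0}, {"x": 0, "y": 0, "z": 0.6, "turn": 0, "grip": 2.0}]}}

```text
t: 10.35
tcp_pos: [500.9, 50.2, 139.0]
tcp_rot: [3.142, 0.0, 2.86]
ft_force: [-0.5, -0.0, 4.4]
opening: 27.2
```

```bash
python3 -c "
from h import *
shift(500.7,50.4,138); print(telemetry.sense()['ft_force'],telemetry.sense()['torque'])"
```

```text
at [500.9  50.2 139. ] t 10.35 shift cm x,y,z [0.03 0.02 0.1 ] len 1.0
[-0.53272904 -0.01118855  4.39141236] [-0.04265922  0.16630335 -0.00944504]
```

Now small steps of 0.6 mm, one at a time. Even the full stop stiffness then adds at most 15 N per step.

Emit:
{"op": "arm_command", "data": {"commands": [{"x": 0, "y": 0, "z": 0.03, "turn": 0, "grip": 2.0}, {"x": 0, "y": 0, "z": 0.06, "turn": 0, "grip": 2.0}, {"x": 0, "y": 0, "z": 0.06, "turn": 0, "grip": 2.0}, {"x": 0, "y": 0, "z": 0.06, "turn": 0, "grip": 2.0}, {"x": 0, "y": 0, "z": 0.06, "turn": 0, "grip": 2.0}, {"x": 0, "y": 0, "z": 0.06, "turn": 0, "grip": 2.0}, {"x": 0, "y": 0, "z": 0.06, "turn": 0, "grip": 2.0}, {"x": 0, "y": 0, "z": 0.06, "turn": 0, "grip": 2.0}]}}

```text
t: 11.02
tcp_pos: [500.8, 50.2, 138.3]
tcp_rot: [3.142, -0.0, 2.86]
ft_force: [-0.2, 0.2, 1.9]
opening: 27.2
```

Emit:
{"op": "arm_command", "data": {"commands": [{"x": 0, "y": 0, "z": 0.03, "turn": 0, "grip": 2.0}, {"x": 0, "y": 0, "z": 0.06, "turn": 0, "grip": 2.0}, {"x": 0, "y": 0, "z": 0.09, "turn": 0, "grip": 2.0}, {"x": 0, "y": 0, "z": 0.12, "turn": 0, "grip": 2.0}, {"x": 0, "y": 0, "z": 0.15, "turn": 0, "grip": 2.0}, {"x": 0, "y": 0, "z": 0.15, "turn": 0, "grip": 2.0}, {"x": 0, "y": 0, "z": 0.15, "turn": 0, "grip": 2.0}, {"x": 0, "y": 0, "z": 0.15, "turn": 0, "grip": 2.0}]}}

```text
t: 11.68
tcp_pos: [500.8, 50.2, 136.8]
tcp_rot: [3.142, 0.0, 2.86]
ft_force: [0.0, 1.1, 2.3]
opening: 27.2
```

Emit:
{"op": "arm_command", "data": {"commands": [{"x": 0, "y": 0, "z": 0.03, "turn": 0, "grip": 2.0}, {"x": 0, "y": 0, "z": 0.06, "turn": 0, "grip": 2.0}, {"x": 0, "y": 0, "z": 0.07, "turn": 0, "grip": 2.0}, {"x": 0, "y": 0, "z": 0.07, "turn": 0, "grip": 2.0}, {"x": 0, "y": 0, "z": 0.07, "turn": 0, "grip": 2.0}, {"x": 0, "y": 0, "z": 0.07, "turn": 0, "grip": 2.0}, {"x": 0, "y": 0, "z": 0.07, "turn": 0, "grip": 2.0}, {"x": 0, "y": 0, "z": 0.07, "turn": 0, "grip": 2.0}]}}

```text
t: 12.35
tcp_pos: [500.8, 50.2, 136.1]
tcp_rot: [-3.142, -0.0, 2.86]
ft_force: [0.5, -0.2, 2.6]
opening: 27.1
```

Emit:
{"op": "arm_command", "data": {"commands": [{"x": 0, "y": 0, "z": 0.03, "turn": 0, "grip": 2.0}, {"x": 0, "y": 0, "z": 0.06, "turn": 0, "grip": 2.0}, {"x": 0, "y": 0, "z": 0.07, "turn": 0, "grip": 2.0}, {"x": 0, "y": 0, "z": 0.07, "turn": 0, "grip": 2.0}, {"x": 0, "y": 0, "z": 0.07, "turn": 0, "grip": 2.0}, {"x": 0, "y": 0, "z": 0.07, "turn": 0, "grip": 2.0}, {"x": 0, "y": 0, "z": 0.07, "turn": 0, "grip": 2.0}, {"x": 0, "y": 0, "z": 0.07, "turn": 0, "grip": 2.0}]}}

```text
t: 13.02
tcp_pos: [500.8, 50.2, 135.4]
tcp_rot: [-3.142, -0.0, 2.86]
ft_force: [-0.1, 0.7, 3.3]
opening: 27.4
```

Emit:
{"op": "arm_command", "data": {"commands": [{"x": 0, "y": 0, "z": 0.03, "turn": 0, "grip": 2.0}, {"x": 0, "y": 0, "z": 0.06, "turn": 0, "grip": 2.0}, {"x": 0, "y": 0, "z": 0.07, "turn": 0, "grip": 2.0}, {"x": 0, "y": 0, "z": 0.07, "turn": 0, "grip": 2.0}, {"x": 0, "y": 0, "z": 0.07, "turn": 0, "grip": 2.0}, {"x": 0, "y": 0, "z": 0.07, "turn": 0, "grip": 2.0}, {"x": 0, "y": 0, "z": 0.07, "turn": 0, "grip": 2.0}, {"x": 0, "y": 0, "z": 0.07, "turn": 0, "grip": 2.0}]}}

```text
t: 13.68
tcp_pos: [500.8, 50.2, 134.7]
tcp_rot: [3.142, 0.0, 2.86]
ft_force: [0.7, 0.5, 3.9]
opening: 27.4
```

Emit:
{"op": "arm_command", "data": {"commands": [{"x": 0, "y": 0, "z": 0.03, "turn": 0, "grip": 2.0}, {"x": 0, "y": 0, "z": 0.06, "turn": 0, "grip": 2.0}, {"x": 0, "y": 0, "z": 0.07, "turn": 0, "grip": 2.0}, {"x": 0, "y": 0, "z": 0.07, "turn": 0, "grip": 2.0}, {"x": 0, "y": 0, "z": 0.07, "turn": 0, "grip": 2.0}, {"x": 0, "y": 0, "z": 0.07, "turn": 0, "grip": 2.0}, {"x": 0, "y": 0, "z": 0.07, "turn": 0, "grip": 2.0}, {"x": 0, "y": 0, "z": 0.07, "turn": 0, "grip": 2.0}]}}

```text
t: 14.35
tcp_pos: [500.8, 50.2, 134.0]
tcp_rot: [-3.142, -0.0, 2.86]
ft_force: [0.5, -0.6, 3.9]
opening: 27.2
```

Emit:
{"op": "arm_command", "data": {"commands": [{"x": 0, "y": 0, "z": 0.03, "turn": 0, "grip": 2.0}, {"x": 0, "y": 0, "z": 0.06, "turn": 0, "grip": 2.0}, {"x": 0, "y": 0, "z": 0.07, "turn": 0, "grip": 2.0}, {"x": 0, "y": 0, "z": 0.07, "turn": 0, "grip": 2.0}, {"x": 0, "y": 0, "z": 0.07, "turn": 0, "grip": 2.0}, {"x": 0, "y": 0, "z": 0.07, "turn": 0, "grip": 2.0}, {"x": 0, "y": 0, "z": 0.07, "turn": 0, "grip": 2.0}, {"x": 0, "y": 0, "z": 0.07, "turn": 0, "grip": 2.0}]}}

```text
t: 15.02
tcp_pos: [500.8, 50.2, 133.3]
tcp_rot: [3.142, -0.0, 2.86]
ft_force: [1.3, 0.9, 2.5]
opening: 27.0
```

Emit:
{"op": "arm_command", "data": {"commands": [{"x": 0, "y": 0, "z": 0.03, "turn": 0, "grip": 2.0}, {"x": 0, "y": 0, "z": 0.06, "turn": 0, "grip": 2.0}, {"x": 0, "y": 0, "z": 0.07, "turn": 0, "grip": 2.0}, {"x": 0, "y": 0, "z": 0.07, "turn": 0, "grip": 2.0}, {"x": 0, "y": 0, "z": 0.07, "turn": 0, "grip": 2.0}, {"x": 0, "y": 0, "z": 0.07, "turn": 0, "grip": 2.0}, {"x": 0, "y": 0, "z": 0.07, "turn": 0, "grip": 2.0}, {"x": 0, "y": 0, "z": 0.07, "turn": 0, "grip": 2.0}]}}

```text
t: 15.68
tcp_pos: [500.8, 50.2, 132.6]
tcp_rot: [3.142, 0.0, 2.86]
ft_force: [0.4, -0.6, 4.7]
opening: 27.0
```

Emit:
{"op": "arm_command", "data": {"commands": [{"x": 0, "y": 0, "z": 0.03, "turn": 0, "grip": 2.0}, {"x": 0, "y": 0, "z": 0.06, "turn": 0, "grip": 2.0}, {"x": 0, "y": 0, "z": 0.07, "turn": 0, "grip": 2.0}, {"x": 0, "y": 0, "z": 0.07, "turn": 0, "grip": 2.0}, {"x": 0, "y": 0, "z": 0.07, "turn": 0, "grip": 2.0}, {"x": 0, "y": 0, "z": 0.07, "turn": 0, "grip": 2.0}, {"x": 0, "y": 0, "z": 0.07, "turn": 0, "grip": 2.0}, {"x": 0, "y": 0, "z": 0.07, "turn": 0, "grip": 2.0}]}}

```text
t: 16.35
tcp_pos: [500.8, 50.2, 131.9]
tcp_rot: [-3.142, -0.0, 2.86]
ft_force: [0.5, 0.2, 4.5]
opening: 27.4
```

Emit:
{"op": "arm_command", "data": {"commands": [{"x": 0, "y": 0, "z": 0.03, "turn": 0, "grip": 2.0}, {"x": 0, "y": 0, "z": 0.06, "turn": 0, "grip": 2.0}, {"x": 0, "y": 0, "z": 0.07, "turn": 0, "grip": 2.0}, {"x": 0, "y": 0, "z": 0.07, "turn": 0, "grip": 2.0}, {"x": 0, "y": 0, "z": 0.07, "turn": 0, "grip": 2.0}, {"x": 0, "y": 0, "z": 0.07, "turn": 0, "grip": 2.0}, {"x": 0, "y": 0, "z": 0.07, "turn": 0, "grip": 2.0}, {"x": 0, "y": 0, "z": 0.07, "turn": 0, "grip": 2.0}]}}

```text
t: 17.02
tcp_pos: [500.7, 50.2, 131.2]
tcp_rot: [3.142, -0.0, 2.86]
ft_force: [1.3, 1.0, 0.0]
opening: 27.6
```

Emit:
{"op": "arm_command", "data": {"commands": [{"x": 0, "y": 0, "z": 0.03, "turn": 0, "grip": 2.0}, {"x": 0, "y": 0, "z": 0.06, "turn": 0, "grip": 2.0}, {"x": 0, "y": 0, "z": 0.07, "turn": 0, "grip": 2.0}, {"x": 0, "y": 0, "z": 0.07, "turn": 0, "grip": 2.0}, {"x": 0, "y": 0, "z": 0.07, "turn": 0, "grip": 2.0}, {"x": 0, "y": 0, "z": 0.07, "turn": 0, "grip": 2.0}, {"x": 0, "y": 0, "z": 0.07, "turn": 0, "grip": 2.0}, {"x": 0, "y": 0, "z": 0.07, "turn": 0, "grip": 2.0}]}}

```text
t: 17.68
tcp_pos: [500.8, 50.2, 130.6]
tcp_rot: [-3.142, -0.0, 2.86]
ft_force: [0.9, 0.1, 2.8]
opening: 27.2
```

Emit:
{"op": "arm_command", "data": {"commands": [{"x": 0, "y": 0, "z": 0.03, "turn": 0, "grip": 2.0}, {"x": 0, "y": 0, "z": 0.06, "turn": 0, "grip": 2.0}, {"x": 0, "y": 0, "z": 0.07, "turn": 0, "grip": 2.0}, {"x": 0, "y": 0, "z": 0.07, "turn": 0, "grip": 2.0}, {"x": 0, "y": 0, "z": 0.07, "turn": 0, "grip": 2.0}, {"x": 0, "y": 0, "z": 0.07, "turn": 0, "grip": 2.0}, {"x": 0, "y": 0, "z": 0.07, "turn": 0, "grip": 2.0}, {"x": 0, "y": 0, "z": 0.07, "turn": 0, "grip": 2.0}]}}

```text
t: 18.35
tcp_pos: [500.7, 50.2, 129.8]
tcp_rot: [-3.142, -0.0, 2.86]
ft_force: [-0.3, 0.3, 1.4]
opening: 27.2
```

Emit:
{"op": "arm_command", "data": {"commands": [{"x": 0, "y": 0, "z": 0.03, "turn": 0, "grip": 2.0}, {"x": 0, "y": 0, "z": 0.06, "turn": 0, "grip": 2.0}, {"x": 0, "y": 0, "z": 0.07, "turn": 0, "grip": 2.0}, {"x": 0, "y": 0, "z": 0.07, "turn": 0, "grip": 2.0}, {"x": 0, "y": 0, "z": 0.07, "turn": 0, "grip": 2.0}, {"x": 0, "y": 0, "z": 0.07, "turn": 0, "grip": 2.0}, {"x": 0, "y": 0, "z": 0.07, "turn": 0, "grip": 2.0}, {"x": 0, "y": 0, "z": 0.07, "turn": 0, "grip": 2.0}]}}

```text
t: 19.02
tcp_pos: [500.8, 50.2, 129.1]
tcp_rot: [-3.142, 0.0, 2.86]
ft_force: [0.5, 0.0, 2.9]
opening: 27.6
```

Run:
```python
from h import *
c=snap('wrist','w4'); s=telemetry.sense(); print(s['ft_force'],s['torque'],s['tcp_pos'])
P=world(c).reshape(-1,3); P=P[np.isfinite(P).all(1)]
N=P[np.hypot(P[:,0]-500.7,P[:,1]-50.4)<40]; h,e=np.histogram(N[:,2],bins=np.arange(24,80,2)); print(dict(zip(e.astype(int).tolist(),h.tolist())))
```

```text
[-1.62079349  0.68895427  3.47206742] [ 0.04062437 -0.05855317 -0.0114845 ] [500.78218073  50.18660995 129.13500815]
{24: 0, 26: 1, 28: 3, 30: 20, 32: 53, 34: 34, 36: 25, 38: 818, 40: 1901, 42: 87, 44: 118, 46: 117, 48: 126, 50: 130, 52: 93, 54: 77, 56: 73, 58: 81, 60: 1014, 62: 2030, 64: 78, 66: 312, 68: 619, 70: 59, 72: 61, 74: 91, 76: 151}
```

View pics/w4.png

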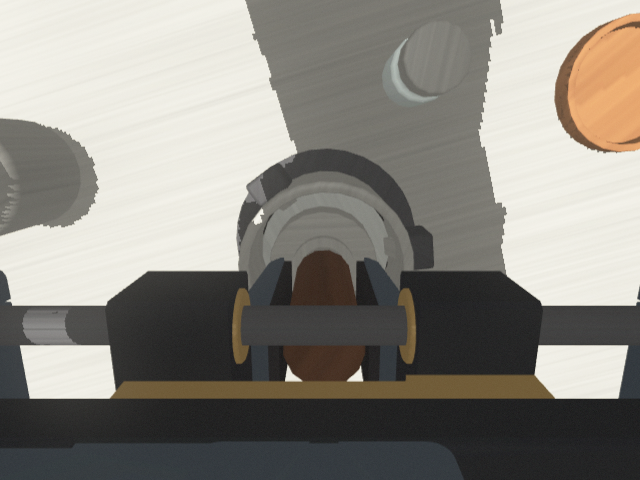

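The wrist view shows the tamper base centred in the well at (325,240). The disc is at z about 40 under it and the base top at 62, so the disc is following down flat, about 28 mm so far. No stop yet.

Emit:
{"op": "arm_command", "data": {"commands": [{"x": 0, "y": 0, "z": 0.03, "turn": 0, "grip": 2.0}, {"x": 0, "y": 0, "z": 0.06, "turn": 0, "grip": 2.0}, {"x": 0, "y": 0, "z": 0.07, "turn": 0, "grip": 2.0}, {"x": 0, "y": 0, "z": 0.07, "turn": 0, "grip": 2.0}, {"x": 0, "y": 0, "z": 0.07, "turn": 0, "grip": 2.0}, {"x": 0, "y": 0, "z": 0.07, "turn": 0, "grip": 2.0}, {"x": 0, "y": 0, "z": 0.07, "turn": 0, "grip": 2.0}, {"x": 0, "y": 0, "z": 0.07, "turn": 0, "grip": 2.0}]}}

```text
t: 19.73
tcp_pos: [500.8, 50.2, 128.4]
tcp_rot: [3.142, -0.0, 2.86]
ft_force: [-0.2, -0.3, 2.5]
opening: 27.5
```

Emit:
{"op": "arm_command", "data": {"commands": [{"x": 0, "y": 0, "z": 0.03, "turn": 0, "grip": 2.0}, {"x": 0, "y": 0, "z": 0.06, "turn": 0, "grip": 2.0}, {"x": 0, "y": 0, "z": 0.07, "turn": 0, "grip": 2.0}, {"x": 0, "y": 0, "z": 0.07, "turn": 0, "grip": 2.0}, {"x": 0, "y": 0, "z": 0.07, "turn": 0, "grip": 2.0}, {"x": 0, "y": 0, "z": 0.07, "turn": 0, "grip": 2.0}, {"x": 0, "y": 0, "z": 0.07, "turn": 0, "grip": 2.0}, {"x": 0, "y": 0, "z": 0.07, "turn": 0, "grip": 2.0}]}}

```text
t: 20.4
tcp_pos: [500.9, 50.1, 128.0]
tcp_rot: [-3.142, 0.0, 2.86]
ft_force: [-1.6, -1.0, 9.3]
opening: 27.5
```

A rise to about 12 N, with the arm now lagging its command by 0.3 mm: a catch or the stop. Smaller step.

Emit:
{"op": "arm_command", "data": {"commands": [{"x": 0, "y": 0, "z": 0.02, "turn": 0, "grip": 2.0}, {"x": 0, "y": 0, "z": 0.03, "turn": 0, "grip": 2.0}, {"x": 0, "y": 0, "z": 0.03, "turn": 0, "grip": 2.0}, {"x": 0, "y": 0, "z": 0.03, "turn": 0, "grip": 2.0}, {"x": 0, "y": 0, "z": 0.03, "turn": 0, "grip": 2.0}, {"x": 0, "y": 0, "z": 0.03, "turn": 0, "grip": 2.0}, {"x": 0, "y": 0, "z": 0.03, "turn": 0, "grip": 2.0}, {"x": 0, "y": 0, "z": 0.03, "turn": 0, "grip": 2.0}]}}

```text
t: 21.07
tcp_pos: [501.0, 50.1, 127.9]
tcp_rot: [-3.142, 0.0, 2.86]
ft_force: [-2.8, -1.3, 11.5]
opening: 27.7
```

Emit:
{"op": "arm_command", "data": {"commands": [{"x": 0, "y": 0, "z": 0.02, "turn": 0, "grip": 2.0}, {"x": 0, "y": 0, "z": 0.04, "turn": 0, "grip": 2.0}, {"x": 0, "y": 0, "z": 0.05, "turn": 0, "grip": 2.0}, {"x": 0, "y": 0, "z": 0.05, "turn": 0, "grip": 2.0}, {"x": 0, "y": 0, "z": 0.05, "turn": 0, "grip": 2.0}, {"x": 0, "y": 0, "z": 0.05, "turn": 0, "grip": 2.0}, {"x": 0, "y": 0, "z": 0.05, "turn": 0, "grip": 2.0}, {"x": 0, "y": 0, "z": 0.05, "turn": 0, "grip": 2.0}]}}

```text
t: 21.73
tcp_pos: [501.1, 50.1, 127.6]
tcp_rot: [-3.142, 0.0, 2.86]
ft_force: [-3.8, -1.4, 17.2]
opening: 27.6
```

```bash
python3 -c "
from h import *
s=telemetry.sense(); print(s['ft_force'],s['torque'],s['tcp_pos'],s['tcp_rot'])"
```

```text
[-3.81835334 -1.35185752 17.19002256] [-0.1522189   0.84573709  0.00203222] [501.08620119  50.12743836 127.63899839] [-3.14156969e+00  2.99839872e-04  2.85986042e+00]
```

Firm stop: about 20 N on the disc (17.2 plus 2.8 tare), with the arm barely moving. Holding.

Emit:
{"op": "arm_command", "data": {"commands": [{"x": 0, "y": 0, "z": 0, "turn": 0, "grip": 2.0}, {"x": 0, "y": 0, "z": 0, "turn": 0, "grip": 2.0}, {"x": 0, "y": 0, "z": 0, "turn": 0, "grip": 2.0}, {"x": 0, "y": 0, "z": 0, "turn": 0, "grip": 2.0}, {"x": 0, "y": 0, "z": 0, "turn": 0, "grip": 2.0}, {"x": 0, "y": 0, "z": 0, "turn": 0, "grip": 2.0}, {"x": 0, "y": 0, "z": 0, "turn": 0, "grip": 2.0}, {"x": 0, "y": 0, "z": 0, "turn": 0, "grip": 2.0}]}}

```text
t: 22.4
tcp_pos: [501.1, 50.1, 127.7]
tcp_rot: [3.142, 0.0, 2.86]
ft_force: [-5.5, -1.1, 17.2]
opening: 27.3
```

Emit:
{"op": "arm_command", "data": {"commands": [{"x": 0, "y": 0, "z": 0, "turn": 0, "grip": 2.0}, {"x": 0, "y": 0, "z": -0.1, "turn": 0, "grip": 2.0}, {"x": 0, "y": 0, "z": -0.2, "turn": 0, "grip": 2.0}, {"x": 0, "y": 0, "z": -0.3, "turn": 0, "grip": 2.0}, {"x": 0, "y": 0, "z": -0.4, "turn": 0, "grip": 2.0}, {"x": 0, "y": 0, "z": -0.6, "turn": 0, "grip": 2.0}, {"x": 0, "y": 0, "z": -0.8, "turn": 0, "grip": 2.0}, {"x": 0, "y": 0, "z": -0.8, "turn": 0, "grip": 2.0}]}}

```text
t: 23.07
tcp_pos: [500.5, 50.2, 135.0]
tcp_rot: [-3.141, -0.0, 2.86]
ft_force: [1.0, -0.1, -2.7]
opening: 27.1
```

Emit:
{"op": "arm_command", "data": {"commands": [{"x": 0, "y": 0, "z": -0.5, "turn": 0, "grip": 2.0}, {"x": 0, "y": 0, "z": -1.5, "turn": 0, "grip": 2.0}, {"x": 0, "y": 0, "z": -3, "turn": 0, "grip": 2.0}, {"x": 0, "y": 0, "z": -4.5, "turn": 0, "grip": 2.0}, {"x": 0, "y": 0, "z": -6, "turn": 0, "grip": 2.0}, {"x": 0, "y": 0, "z": -7, "turn": 0, "grip": 2.0}, {"x": 0, "y": 0, "z": -7.5, "turn": 0, "grip": 2.0}, {"x": 0, "y": 0, "z": -7.5, "turn": 0, "grip": 2.0}]}}

```text
t: 23.73
tcp_pos: [501.3, 50.2, 211.2]
tcp_rot: [3.141, 0.002, 2.86]
ft_force: [0.8, -0.1, -3.8]
opening: 27.4
```

```bash
python3 -c "
from h import *
shift(457.9,256.5)"
```

```text
at [501.3  50.2 211.2] t 23.7333 shift cm x,y,z [ 9.91 18.61 -0.  ] len 210.8
```

Stop held for about 1.3 s. Now toward the holder, with a stop midway to check the disc and refine the holder position.

Emit:
{"op": "arm_command", "data": {"commands": [{"x": 0.4, "y": 0.8, "z": 0, "turn": 0, "grip": 2.0}, {"x": 1.1, "y": 2.1, "z": 0, "turn": 0, "grip": 2.0}, {"x": 2.0, "y": 3.8, "z": 0, "turn": 0, "grip": 2.0}, {"x": 2.9, "y": 5.5, "z": 0, "turn": 0, "grip": 2.0}, {"x": 3.6, "y": 6.8, "z": 0, "turn": 0, "grip": 2.0}, {"x": 4.2, "y": 7.9, "z": 0, "turn": 0, "grip": 2.0}, {"x": 4.2, "y": 7.9, "z": 0, "turn": 0, "grip": 2.0}, {"x": 4.2, "y": 7.9, "z": 0, "turn": 0, "grip": 2.0}]}}

```text
t: 24.4
tcp_pos: [481.8, 138.2, 209.1]
tcp_rot: [-3.141, -0.001, 2.861]
ft_force: [0.0, -0.5, -3.2]
opening: 27.3
```

Run:
```python
from h import *
c=snap('wrist','w5'); P=world(c).reshape(-1,3); P=P[np.isfinite(P).all(1)]
def circ(q):
    A=np.c_[2*q[:,:2],np.ones(len(q))]; s=np.linalg.lstsq(A,(q[:,:2]**2).sum(1),rcond=None)[0]; return np.round(s[:2],1),round(float(np.sqrt(s[2]+s[:2]@s[:2])),1)
q=P[(np.hypot(P[:,0]-458,P[:,1]-256.5)<50)&(P[:,2]>12)&(P[:,2]<22)]
print('holder',len(q),np.round((q.min(0)+q.max(0))/2,1),np.round(np.ptp(q,0),1),circ(q))
for n,c in (('wrist',c),('top',snap('top','t5'))):
    P=world(c).reshape(-1,3); P=P[np.isfinite(P).all(1)]
    q=P[(np.hypot(P[:,0]-500,P[:,1]-50.4)<34)]; 
    if len(q)<50: print(n,'few',len(q)); continue
    m=np.median(q[:,2]); q=q[abs(q[:,2]-m)<6]; a=np.linalg.lstsq(np.c_[q[:,:2]-q[:,:2].mean(0),np.ones(len(q))],q[:,2],rcond=None)[0]; print(n,'disc',len(q),a)
shift(457.9,256.5)
```

```text
holder 2049 [458.7 256.4  16. ] [79.2 79.3  8. ] (array([458.5, 255.9]), 37.1)
wrist disc 2047 [-3.56939222e-03  3.82485085e-03  4.19982855e+01]
top disc 317 [ 2.73686925e-04 -1.00857421e-02  4.19648861e+01]
at [482.2 137.5 209.4] t 24.5 shift cm x,y,z [ 5.64 10.76 -0.  ] len 121.5
```

View pics/w5.png

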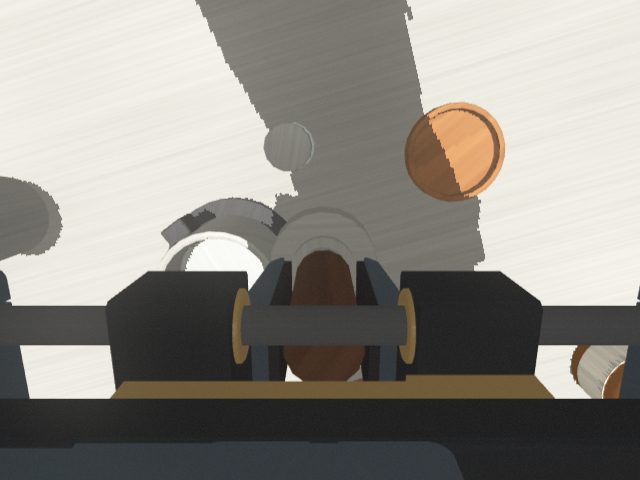

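The wrist view shows the holder at (455,150) and the dispenser at (215,260). The disc stayed down at z about 42 (pressed 39.5), with tilt under 0.01 rad, so the catches hold it. The holder centre is (458.6,256.2).

Emit:
{"op": "arm_command", "data": {"commands": [{"x": 0.5, "y": 1.0, "z": 0, "turn": 0, "grip": 2.0}, {"x": 1.5, "y": 2.9, "z": 0, "turn": 0, "grip": 2.0}, {"x": 2.7, "y": 5.2, "z": 0, "turn": 0, "grip": 2.0}, {"x": 3.9, "y": 7.5, "z": 0, "turn": 0, "grip": 2.0}, {"x": 5.0, "y": 9.5, "z": 0, "turn": 0, "grip": 2.0}, {"x": 5.6, "y": 10.7, "z": 0, "turn": 0, "grip": 2.0}, {"x": 5.6, "y": 10.7, "z": 0, "turn": 0, "grip": 2.0}, {"x": 5.6, "y": 10.7, "z": 0, "turn": 0, "grip": 2.0}]}}

```text
t: 25.17
tcp_pos: [458.2, 256.2, 209.7]
tcp_rot: [-3.141, -0.0, 2.861]
ft_force: [-0.2, -0.6, -3.3]
opening: 27.5
```

Emit:
{"op": "arm_command", "data": {"commands": [{"x": 0, "y": 0, "z": 0.8, "turn": 0, "grip": 2.0}, {"x": 0, "y": 0, "z": 2.2, "turn": 0, "grip": 2.0}, {"x": 0, "y": 0, "z": 4.0, "turn": 0, "grip": 2.0}, {"x": 0, "y": 0, "z": 5.8, "turn": 0, "grip": 2.0}, {"x": 0, "y": 0, "z": 7.2, "turn": 0, "grip": 2.0}, {"x": 0, "y": 0, "z": 8, "turn": 0, "grip": 2.0}, {"x": 0, "y": 0, "z": 8, "turn": 0, "grip": 2.0}, {"x": 0, "y": 0, "z": 8, "turn": 0, "grip": 2.0}]}}

```text
t: 25.83
tcp_pos: [458.5, 255.6, 129.8]
tcp_rot: [-3.141, -0.0, 2.859]
ft_force: [0.0, -0.7, -2.3]
opening: 26.9
```

```bash
python3 -c "
from h import *
shift(458.6,256.2,94)"
```

```text
at [458.5 255.6 129.8] t 25.8333 shift cm x,y,z [0.01 0.06 3.58] len 35.8
```

Emit:
{"op": "arm_command", "data": {"commands": [{"x": 0, "y": 0.05, "z": 0.5, "turn": 0, "grip": 2.0}, {"x": 0, "y": 0.05, "z": 1.2, "turn": 0, "grip": 2.0}, {"x": 0, "y": 0.05, "z": 1.8, "turn": 0, "grip": 2.0}, {"x": 0, "y": 0.05, "z": 2.4, "turn": 0, "grip": 2.0}, {"x": 0, "y": 0.05, "z": 2.9, "turn": 0, "grip": 2.0}, {"x": 0, "y": 0.05, "z": 3.2, "turn": 0, "grip": 2.0}, {"x": 0, "y": 0.05, "z": 3.4, "turn": 0, "grip": 2.0}, {"x": 0, "y": 0.05, "z": 3.4, "turn": 0, "grip": 2.0}]}}

```text
t: 26.5
tcp_pos: [458.3, 256.5, 95.5]
tcp_rot: [-3.141, -0.0, 2.86]
ft_force: [0.0, -0.0, -3.6]
opening: 27.7
```

Emit:
{"op": "arm_command", "data": {"commands": [{"x": 0, "y": 0, "z": 0.05, "turn": 0, "grip": 2.0}, {"x": 0, "y": 0, "z": 0.1, "turn": 0, "grip": 2.0}, {"x": 0, "y": 0, "z": 0.13, "turn": 0, "grip": 2.0}, {"x": 0, "y": 0, "z": 0.15, "turn": 0, "grip": 2.0}, {"x": 0, "y": 0, "z": 0.15, "turn": 0, "grip": 2.0}, {"x": 0, "y": 0, "z": 0.15, "turn": 0, "grip": 2.0}, {"x": 0, "y": 0, "z": 0.15, "turn": 0, "grip": 2.0}, {"x": 0, "y": 0, "z": 0.15, "turn": 0, "grip": 2.0}]}}

```text
t: 27.17
tcp_pos: [458.5, 256.6, 94.5]
tcp_rot: [3.142, 0.0, 2.86]
ft_force: [-0.2, 0.8, -3.9]
opening: 27.3
```

Not yet on the floor. One more small step.

Emit:
{"op": "arm_command", "data": {"commands": [{"x": 0, "y": 0, "z": 0.03, "turn": 0, "grip": 2.0}, {"x": 0, "y": 0, "z": 0.05, "turn": 0, "grip": 2.0}, {"x": 0, "y": 0, "z": 0.07, "turn": 0, "grip": 2.0}, {"x": 0, "y": 0, "z": 0.07, "turn": 0, "grip": 2.0}, {"x": 0, "y": 0, "z": 0.07, "turn": 0, "grip": 2.0}, {"x": 0, "y": 0, "z": 0.07, "turn": 0, "grip": 2.0}, {"x": 0, "y": 0, "z": 0.07, "turn": 0, "grip": 2.0}, {"x": 0, "y": 0, "z": 0.07, "turn": 0, "grip": 2.0}]}}

```text
t: 27.83
tcp_pos: [458.6, 256.6, 94.1]
tcp_rot: [-3.142, 0.0, 2.86]
ft_force: [-2.6, -2.1, 5.8]
opening: 27.1
```

Seated, with about 8 N on the floor. Back off slightly, release, and rise.

Emit:
{"op": "arm_command", "data": {"commands": [{"x": 0, "y": 0, "z": -0.03, "turn": 0, "grip": 2.0}, {"x": 0, "y": 0, "z": -0.04, "turn": 0, "grip": 2.6}, {"x": 0, "y": 0, "z": -0.04, "turn": 0, "grip": 3.0}, {"x": 0, "y": 0, "z": -0.04, "turn": 0, "grip": 3.5}, {"x": 0, "y": 0, "z": -0.04, "turn": 0, "grip": 4.2}, {"x": 0, "y": 0, "z": -0.04, "turn": 0, "grip": 5.5}, {"x": 0, "y": 0, "z": -0.04, "turn": 0, "grip": 5.5}, {"x": 0, "y": 0, "z": -0.04, "turn": 0, "grip": 5.5}]}}

```text
t: 28.5
tcp_pos: [458.6, 256.6, 94.2]
tcp_rot: [3.142, 0.0, 2.86]
ft_force: [-1.1, -0.4, -0.1]
opening: 54.4
```

Emit:
{"op": "arm_command", "data": {"commands": [{"x": 0, "y": 0, "z": 0, "turn": 0, "grip": 5.5}, {"x": 0, "y": 0, "z": -0.5, "turn": 0, "grip": 5.5}, {"x": 0, "y": 0, "z": -2, "turn": 0, "grip": 5.5}, {"x": 0, "y": 0, "z": -4, "turn": 0, "grip": 5.5}, {"x": 0, "y": 0, "z": -7, "turn": 0, "grip": 5.5}, {"x": 0, "y": 0, "z": -10, "turn": 0, "grip": 5.5}, {"x": 0, "y": 0, "z": -12.5, "turn": 0, "grip": 5.5}, {"x": 0, "y": 0, "z": -13, "turn": 0, "grip": 5.5}]}}

```text
t: 29.17
tcp_pos: [460.1, 257.4, 228.7]
tcp_rot: [3.138, 0.004, 2.86]
ft_force: [0.9, 0.4, 0.5]
opening: 54.8
```

Run:
```python
from h import *
print(telemetry.sense()['tcp_pos'],telemetry.sense()['opening'])
for n in('wrist','side'):
    c=snap(n,n+'9'); P=world(c).reshape(-1,3); P=P[np.isfinite(P).all(1)]
    N=P[np.hypot(P[:,0]-458,P[:,1]-256.4)<45]
    for lo,hi in((18,31),(116,130)):
        q=N[(N[:,2]>lo)&(N[:,2]<hi)]
        if len(q): print(n,lo,len(q),np.round((q.min(0)+q.max(0))/2,1),np.round(np.ptp(q,0),1),np.round(np.median(q,0),1))
    if n=='side':
        q=P[(np.hypot(P[:,0]-499,P[:,1]-50.4)<30)]; print('disc side z',np.round(np.percentile(q[:,2],[10,50,90]),1))
```

```text
[460.13193129 257.3984175  228.71035144] 54.761309528239714
wrist 18 1996 [457.8 256.9  24.5] [76. 77. 13.] [449.2 262.4  27.2]
wrist 116 1439 [460.2 255.1 122. ] [27.5 27.7 11.8] [459.1 255.5 125. ]
side 18 265 [454.5 249.8  24.6] [65.  69.7 12.8] [448.6 244.8  24.2]
side 116 91 [458.2 253.6 121. ] [27.8 29.8 10. ] [457.3 251.9 121.7]
disc side z [36.5 39.2 41.7]
```

View pics/side9.png

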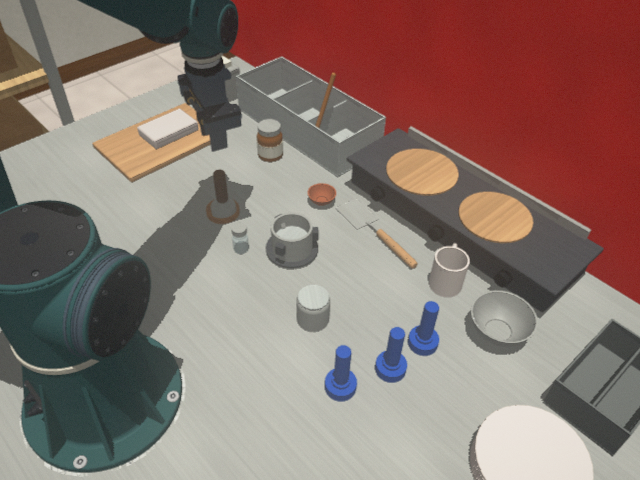

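The tamper stands upright in the holder at (222,197), clear of the gripper. The disc is sunk in the dispenser at (293,232) and the bystanders are unmoved. The tamper's top is at z about 124 and its axis within about 2 mm of the holder's. Handing in.

```bash
python3 -c "
from h import *
print(telemetry.sense()['t'],telemetry.sense()['ft_force']); print(arm.hand_in())"
```

```text
29.2667 [-0.04119404 -0.86723312 -0.41640722]
the job is handed in; nothing more can be done
None
```

The job is done and handed in at about 29 s. The hand-in reports no verdict, so what follows is from my own checks.

- **Pressing:** I took the dark-handled tamper by its handle and pushed the disc down centred, feeling for the stop in steps of 0.7 mm or less. It met the stop about 29 mm down. I held about 20 N on it (17.2 N measured plus about 3 N tare) for over half a second; no reading came near 30 N. Force was read only at the end of each move call, so a brief peak between readings would not show.
- **Disc:** After I let go, it sat about 2.5 mm above its pressed height. The wrist and top cameras both put its top at z about 42 mm, level within about 0.01 rad. A last side reading gave a median of 39 mm, which is within that camera's usual 2–3 mm low bias.
- **Tamper:** It stands released on the holder floor, with its top at z about 121–125 mm and its axis roughly 1–3 mm from the holder's. I judged it upright from the picture and did not measure its tilt.
- **Surroundings:** The last side picture shows the bystanders unmoved and the gripper clear of everything.

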